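Pack the phone repair kit tray

TASK

Pack the repair kit, which stands on the clear part of the desk beside the wooden tray, into that tray: stand the large jar in the large round pocket, the small jar in the small round pocket and the dropper bottle with the pointed nozzle in the small square pocket, and lay the lens box flat in the oblong pocket, each upright and right down on the pocket's floor. The blunt-capped varnish bottle and the tiny low pot do not belong to the kit: leave them standing where they are.

Things in the scene. Friction and masses are not known exactly. Their poses are not given: they have to be found in the camera images.
- large_jar: the larger plastic screw-cap jar, standing, 68 mm tall: body 47 mm across, cap 52 mm across from 46 mm up to the top. Origin: centre of its underside; z up along its axis. About 90 g.
- small_jar: the smaller screw-cap jar, standing, 39 mm tall: body 34 mm across, lid 37 mm across from 26 mm up to the top. Origin: centre of its underside; z up. About 35 g.
- lens_box: small pale rectangular box, lying flat, 44 mm (its x) by 64 mm (its y), 28 mm tall. Origin: centre of its underside; z up. About 50 g.
- dropper: slender black dropper bottle with a long thin pointed nozzle, standing, 86 mm tall: straight body 27 mm across up to 44 mm, above it a nozzle tapering from 20 mm across to a point; grip it on the body. About 30 g. Origin: centre of its underside; z up.
- varnish_bottle: look-alike of the dropper that does not belong in the tray: slender bottle with a tall blunt black cap, standing, 25 mm across, 71 mm tall. Origin: centre of its underside; z up.
- tiny_pot: look-alike of the small jar that does not belong in the tray: tiny lidded pot, much lower, 28 mm across, 15 mm tall. Origin: centre of its underside; z up.
- bay_large_round: one of four fixed grey plastic inserts, 92 x 92 x 18 mm, lying two by two in a low plywood tray 202 mm square (rim 16 mm; the inserts' tops are 22 mm above the desk). Central pocket, open at the top, 11 mm deep, dark floor 7 mm above the insert's underside. Origin: centre of the underside; z up; x, y along its sides. This one: the large round pocket, 70 mm across.
- bay_small_round: one of four fixed grey plastic inserts, 92 x 92 x 18 mm, lying two by two in a low plywood tray 202 mm square (rim 16 mm; the inserts' tops are 22 mm above the desk). Central pocket, open at the top, 11 mm deep, dark floor 7 mm above the insert's underside. Origin: centre of the underside; z up; x, y along its sides. This one: the small round pocket, 55 mm across.
- bay_oblong: one of four fixed grey plastic inserts, 92 x 92 x 18 mm, lying two by two in a low plywood tray 202 mm square (rim 16 mm; the inserts' tops are 22 mm above the desk). Central pocket, open at the top, 11 mm deep, dark floor 7 mm above the insert's underside. Origin: centre of the underside; z up; x, y along its sides. This one: the oblong pocket, 60 mm (its x) by 80 mm (its y).
- bay_small_square: one of four fixed grey plastic inserts, 92 x 92 x 18 mm, lying two by two in a low plywood tray 202 mm square (rim 16 mm; the inserts' tops are 22 mm above the desk). Central pocket, open at the top, 11 mm deep, dark floor 7 mm above the insert's underside. Origin: centre of the underside; z up; x, y along its sides. This one: the small square pocket, 44 x 44 mm.
There are look-alikes about, which are no part of the job. Leave any green, pink or purple look-alike of the large_jar alone.

How it is judged:
By the outcome, as a careful person would: the job done as asked, in the order asked, and still so for the second after the job is handed in, with the robot touching nothing.
It also fails if it takes over 99 s, if anything falls off the work surface, if the arm or the gripper's body presses on something with over 40 N, if the wrist force passes 120 N, or if a joint passes its speed limit or range.

ROBOT

A 6-joint arm with a two-finger parallel gripper is mounted at the origin on a cart in front of the work surface, level with it; the furniture and walls round the work are solid. World frame = base frame: x ahead of the robot, y to its left, z up, the work surface at z = 0. Lengths are in m, angles in degrees, forces in N, time in s.
With the tool pointing down it reaches from about 0.275 to 0.85 m from the base axis. Payload 5.2 kg.
Tool frame: the origin (TCP) lies at the very end of the fingers, on their centre line; the grasp point (between the pads) lies behind it (ctrl.pinch_z is the z of the grasp point in the tool frame, in m); z points along the fingers, y is the line along which they close (so a half turn about z gives the same grasp; the last joint's range is limited). The gripper opens to 85 mm and grips with 20 to 120 N. Pads are 22 mm wide; open, the fingers measure 114 mm over their backs; the gripper's body (76 mm by 85 mm) begins 54 mm behind the grasp point. The pads swing forward as they close: fully open they stand 13 mm farther back than shut.
Start: joints at [62.922, 14.817, 87.949, -0, 77.235, -11.62], TCP at [0.147, 0.53, 0.231] pointing down, gripper open.
Joint ranges: [-179.93, 179.93], [-52.35, 119.4], [10.71, 147.94], [-69.91, 249.91], [12.55, 155.21], [-178.61, 178.61]. Speed limits (degrees/s): [147.25, 147.25, 180, 180, 180, 180].

INTERFACE

Orientations are given as [roll, pitch, yaw] about the fixed x, y, z axes, in that order (R = Rz(yaw) Ry(pitch) Rx(roll)).
In Python, from station import ctrl, optics, models gives the robot as it stands. Calls block until the motion is done:
- ctrl.movep(position, orientation): joint-space move of the TCP to a pose.
- ctrl.move_linear(position, rot=None, vel=0.15): straight line of the TCP; rot=None keeps the orientation; vel is the mean speed in m/s.
- ctrl.move_j(angles): joint-space move.
- ctrl.gripper_to(opening, strength=None): finger opening in m; strength is the grip in N (None keeps the last); returns when the fingers have stopped.
- ctrl.wait(seconds).
- ctrl.ik(position, orientation): joint angles nearest the present ones, or None.
- ctrl.state(): the state.
- optics.get_image(name): name is "scene" or "side" or "wrist"; returns (picture, depth): 384x512x3 uint8, red, green, blue; 384x512 float32, m along the optical axis (not along the pixel's ray), 0 where there is no reading.
- optics.camera_model(name): a dict with "camera_matrix" (3x3 intrinsics, pixels), "rvec" (rotation vector, rad) and "tvec" (3), from world to camera coordinates, as OpenCV has them. Camera axes: x right, y down, z forward; pixel columns grow to the right and rows downward; lengths in m; the calibration is good to about 2 mm. A picture is of the moment at which its call begins: read the wrist's pose just before it. camera_model takes no time and is no camera call; for the wrist camera it gives the pose at the moment of the call.
A pose or a line that the arm cannot do raises ctrl.Unreachable and nothing moves.
- ctrl.job_done(): hands the job in; it is judged then, once.
Trained networks look in the newest picture that a camera, given by its name, has taken for a name from the list of things; names that differ only in an ending like _2 or _b are one class to them, and where a whole thing is asked for, a point or a joint stands for the part that bears it (a point fixed in the world has none). Each returns a list of dicts, best first, with "p" (0 to 1); they miss things now and then, are a little off and sometimes report something else, mostly with a low value. They report only what shows in the picture. A call takes as long as a camera call. They do not tell look-alikes from the thing itself.
- models.find_in(camera, thing): "location" ([x, y, z] in m, in world coordinates, good to about 4 mm: the middle of the surface that is visible of it).
- models.silhouettes(camera, thing): "pixels" (384x512 bool, what is visible of it).
- models.mark_of(camera, thing): "location" ([x, y, z] in m, in world coordinates, good to about 4 mm: a listed point, or the origin of a listed thing).
The state is a dict: "t": time; "qpos": joint angles; "joint_velocities": joint speeds; "joint_torque": joint torques, N m; "ee_pos": TCP position; "orientation": TCP orientation; "contact_force": force on the tool from outside, world axes, zero at the start; "wrist_torque": the same for the moment, N m; "finger_gap": finger opening in m; "finger_force": force on a finger pad.
Only numpy, scipy, OpenCV 4.12 (cv2) and the standard library are available. Lean on these libraries where they do the work, as an engineer would, in place of code of your own. Each camera call takes 0.05 s, during which the arm holds its last target. There are 200 camera calls.

## Working session

There is one attempt and no reset: what is moved stays moved. The work goes in short steps, each a Python script; the robot and the scene stay as the last script left them, time stands still between calls to the robot, and variables do not carry over. Pictures are saved under pics/ and viewed, at most 14 in all, crops included, and the job is handed in when it is done.

```bash
mkdir -p pics; ls
python3 - <<'E'
from station import ctrl, optics, models
import cv2,numpy as np
print(ctrl.state()['ee_pos'],ctrl.state()['orientation'],ctrl.pinch_z)
for c in ['scene','side']:
    p,d=optics.get_image(c); cv2.imwrite(f'pics/{c}0.png',p[:,:,::-1])
    for t in ['large_jar','small_jar','lens_box','dropper','varnish_bottle','tiny_pot','bay_large_round','bay_small_round','bay_oblong','bay_small_square']:
        print(c,t,[(np.round(r['location'],3).tolist(),round(r['p'],2)) for r in models.mark_of(c,t)[:4]])
E
```

```text
pics
[0.14631247 0.52962522 0.23044895] [-1.79895136e+02 -2.34575578e-02  1.64539951e+02] -0.0187
scene large_jar [([0.613, -0.175, -0.003], 0.88), ([0.547, -0.263, -0.0], 0.83), ([0.657, -0.396, -0.002], 0.8), ([0.751, 0.042, 0.001], 0.74)]
scene small_jar [([0.454, -0.065, 0.004], 0.67)]
scene lens_box [([0.464, -0.329, -0.004], 0.66)]
scene dropper [([0.46, -0.184, -0.002], 0.58)]
scene varnish_bottle [([0.59, -0.051, -0.001], 0.5)]
scene tiny_pot [([0.614, -0.324, -0.005], 0.68)]
scene bay_large_round [([0.577, 0.2, 0.004], 0.92)]
scene bay_small_round [([0.604, 0.112, 0.006], 0.56)]
scene bay_oblong [([0.513, 0.084, 0.002], 0.74)]
scene bay_small_square [([0.485, 0.172, 0.001], 0.61)]
side large_jar [([0.665, -0.08, 0.003], 0.8), ([0.661, -0.398, -0.0], 0.74), ([0.612, -0.183, -0.004], 0.68), ([0.551, -0.266, 0.0], 0.6)]
side small_jar [([0.452, -0.064, 0.004], 0.69), ([0.6, 0.112, 0.001], 0.27)]
side lens_box [([0.466, -0.332, -0.002], 0.69)]
side dropper [([0.463, -0.183, 0.004], 0.56)]
side varnish_bottle [([0.593, -0.05, 0.002], 0.69)]
side tiny_pot [([0.619, -0.328, -0.002], 0.65)]
side bay_large_round [([0.574, 0.2, 0.006], 0.94)]
side bay_small_round [([0.599, 0.114, 0.002], 0.64), ([0.467, -0.33, 0.0], 0.35)]
side bay_oblong [([0.511, 0.081, 0.004], 0.87)]
side bay_small_square [([0.485, 0.174, 0.006], 0.61)]
```

View pics/scene0.png

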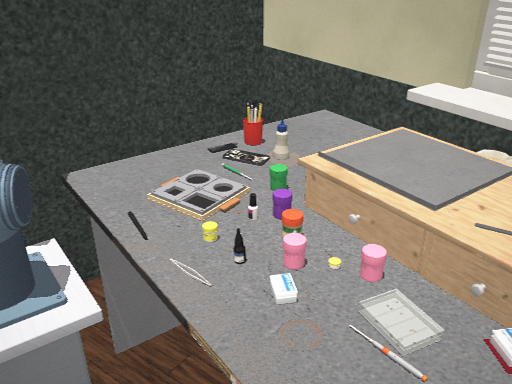

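View pics/side0.png

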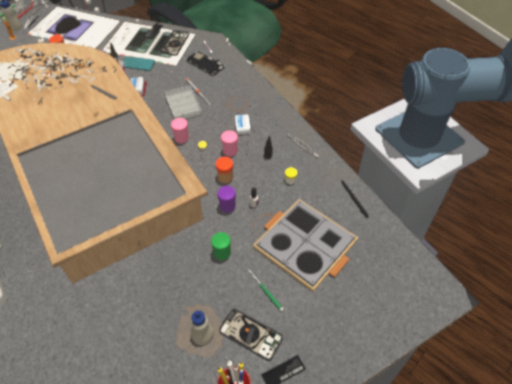

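The red-capped jar at (292,222) in the scene picture is the real large jar. The pink, purple and green ones are decoys. The tray is at (200,190) and the lens box at (284,288). Next are close looks with the wrist camera.

```bash
cat > h.py <<'E'
from station import ctrl, optics, models
import cv2,numpy as np
def look(name,png=None):
    m=optics.camera_model(name); p,d=optics.get_image(name)
    if png: cv2.imwrite(f'pics/{png}.png',p[:,:,::-1])
    R,_=cv2.Rodrigues(np.array(m['rvec'])); K=np.array(m['camera_matrix']); t=np.array(m['tvec']).ravel()
    v,u=np.mgrid[:384,:512]
    c=np.stack([u,v,np.ones_like(u)],-1)@np.linalg.inv(K).T*d[...,None]
    w=(c-t)@R; w[d==0]=np.nan
    return p,w
def top(w,mask,band=.004,ztop=None):
    q=w[mask]; q=q[np.isfinite(q[:,2])]
    z=np.percentile(q[:,2],90) if ztop is None else ztop
    q=q[abs(q[:,2]-z)<band]
    xy=np.float32(q[:,:2]*1000)
    return xy,z,len(xy)
E
python3 - <<'E'
from h import *
for png,pos,ts in [('w_tray',[.50,.142,.36],['bay_oblong','bay_small_round','bay_large_round','bay_small_square']),('w_items',[.48,-.19,.36],['lens_box','small_jar','large_jar','dropper','varnish_bottle'])]:
    ctrl.movep(pos,[180,0,180]); ctrl.wait(.2)
    p,w=look('wrist',png)
    print(ctrl.state()['t'],ctrl.state()['qpos'],ctrl.state()['orientation'])
    for t in ts:
        for r in models.silhouettes('wrist',t)[:3]:
            xy,z,n=top(w,r['pixels'])
            c,rad=cv2.minEnclosingCircle(xy); rr=cv2.minAreaRect(xy)
            v,u=np.nonzero(r['pixels'])
            print(t,round(r['p'],2),'px',int(u.mean()),int(v.mean()),'z',round(z,4),n,'circ',np.round(c,1),round(rad,1),'rect',np.round(rr[0],1),np.round(rr[1],1),round(rr[2],1))
E
```

```text
3.3 [ 3.61276559e+00  8.52785604e+00  7.82433324e+01  3.70954152e-03
  9.32444313e+01 -8.64477621e+01] [ 1.79997271e+02 -1.58192453e-02 -1.79939263e+02]
bay_oblong 0.63 px 209 159 z 0.0224 1556 circ [511.6  81.6] 62.5 rect [512.2  81.5] [91.3 91.7] 18.2
bay_small_round 0.59 px 229 215 z 0.0226 2376 circ [601.8 110.9] 63.8 rect [602.8 110.8] [92.6 92.4] 18.0
bay_large_round 0.96 px 287 197 z 0.0224 1934 circ [572.7 201. ] 64.0 rect [572.  200.7] [95.9 92.1] 17.9
bay_small_square 0.73 px 270 139 z 0.0227 3044 circ [482.4 171.8] 63.9 rect [483.2 171.8] [92.2 92.3] 18.0
bay_small_square 0.39 px 126 212 z 0.0699 85 circ [591.4 -46.7] 7.4 rect [591.5 -46.7] [13.6 13.4] 78.5
5.0083 [-3.38769398e+01  8.12185867e+00  7.86927072e+01  8.39545521e-03
  9.31749618e+01 -1.23979621e+02] [ 1.79998902e+02  1.33690320e-02 -1.79896853e+02]
lens_box 0.6 px 153 140 z 0.0299 1292 circ [ 464.2 -331.5] 36.6 rect [ 464.8 -331.3] [63.7 43.9] 64.3
large_jar 0.92 px 257 240 z 0.068 840 circ [ 614.1 -177.6] 25.2 rect [ 613.6 -178. ] [49.2 48.4] 0.7
large_jar 0.88 px 199 200 z 0.0682 929 circ [ 549.3 -263.3] 25.1 rect [ 549.1 -263.1] [48.4 48.3] 35.1
large_jar 0.81 px 318 268 z 0.0679 759 circ [660.8 -81.1] 24.9 rect [660.  -81.3] [47.1 48.9] 49.5
dropper 0.66 px 257 240 z 0.0681 838 circ [ 614.  -177.8] 25.1 rect [ 614.1 -178.2] [48.2 48.7] 43.9
dropper 0.5 px 253 136 z 0.0799 14 circ [ 456.4 -183.7] 4.2 rect [ 456.1 -184. ] [7.5 7.3] 69.2
varnish_bottle 0.81 px 340 224 z 0.0699 83 circ [591.9 -48.4] 7.4 rect [591.1 -48.4] [13.4 13.3] 59.5
varnish_bottle 0.49 px 257 240 z 0.0681 817 circ [ 613.8 -177.9] 24.9 rect [ 613.3 -177.7] [48.2 47.6] 57.6
```

View pics/w_tray.png

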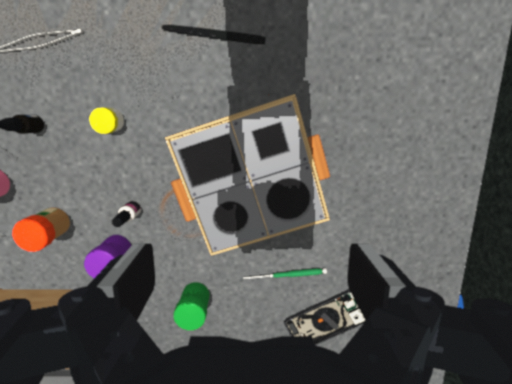

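View pics/w_items.png

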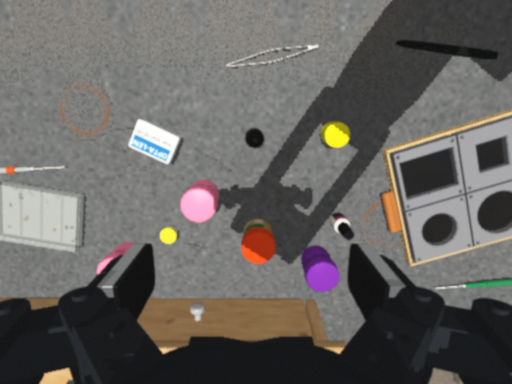

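The wrist views agree with the networks. The oblong pocket's long side runs along the tray's y at about 18°, and the lens box's long side lies at about 64°. The yellow small jar is at (336,134) in the items view. I'll move the large jar first and look at the small jar on the way.

```bash
cat >> h.py <<'E'
def st(): 
    s=ctrl.state(); return f"t {s['t']:.1f} gap {s['finger_gap']:.4f} ff {np.round(s['finger_force'],1)} F {np.round(s['contact_force'],1)} ee {np.round(s['ee_pos'],4)} q6 {s['qpos'][5]:.0f}"
def pick(xy,yaw,z,opn,F,hi=.2):
    ctrl.gripper_to(opn)
    ctrl.movep([*xy,hi],[180,0,yaw]); ctrl.move_linear([*xy,z+.03],vel=.25); ctrl.move_linear([*xy,z],vel=.08)
    ctrl.gripper_to(0,F); print('grip',st())
    ctrl.move_linear([*xy,hi],vel=.2); print('lift',st())
def place(xy,yaw,z,opn,hi=.2):
    ctrl.movep([*xy,hi],[180,0,yaw]); ctrl.move_linear([*xy,z+.03],vel=.2); ctrl.move_linear([*xy,z],vel=.05); print('down',st())
    ctrl.gripper_to(opn); ctrl.wait(.2); ctrl.move_linear([*xy,z+.09 if hi<z+.09 else hi],vel=.25); print('up',st())
def small_jar(w,p):
    hsv=cv2.cvtColor(p,cv2.COLOR_RGB2HSV); m=(hsv[...,0]>22)&(hsv[...,0]<36)&(hsv[...,1]>150)
    m&=(abs(w[...,0]-.453)<.05)&(abs(w[...,1]+.065)<.05)
    xy,z,n=top(w,m); return cv2.minEnclosingCircle(xy),z,n
E
python3 - <<'E'
from h import *
pick([.614,-.178],58,.034,.075,40)
place([.572,.2008],58,.046,.066)
ctrl.movep([.42,.03,.30],[180,0,108]); ctrl.wait(.2)
p,w=look('wrist','w1'); print(small_jar(w,p),st())
E
```

```text
grip t 9.0 gap 0.0505 ff 41.6 F [0.3 0.4 2.5] ee [ 0.6145 -0.1782  0.0346] q6 6
lift t 10.0 gap 0.0508 ff 41.6 F [-0.5  0.1 -1.4] ee [ 0.6132 -0.1776  0.1985] q6 6
down t 12.9 gap 0.0507 ff 41.7 F [-0.4 -0.6 -0.1] ee [0.5717 0.2008 0.0456] q6 41
up t 14.2 gap 0.0662 ff 0.0 F [ 0.3  0.4 -0.4] ee [0.5712 0.2006 0.1987] q6 41
(((453.1420593261719, -65.1656723022461), 18.253114700317383), np.float64(0.03912228467625909), 517) t 15.6 gap 0.0658 ff 0.0 F [0.3 0.7 0.5] ee [0.4202 0.0303 0.2995] q6 -29
```

View pics/w1.png

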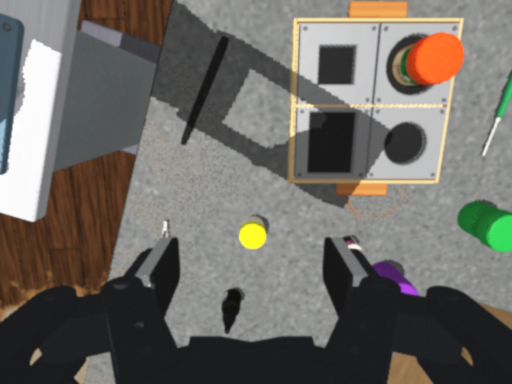

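The large jar stands in its pocket, at (425,60). Small jar next, then a close look at the dropper.

Run:
```python
from h import *
pick([.4531,-.0652],108,.0135,.065,30)
place([.6023,.1108],108,.0255,.05)
ctrl.movep([.52,-.164,.27],[180,0,18]); ctrl.wait(.2)
p,w=look('wrist','w2'); print(st())
near=(abs(w[...,0]-.459)<.03)&(abs(w[...,1]+.184)<.03)
for a,b in [(.07,.09),(.055,.07),(.035,.05)]:
    m=near&(w[...,2]>a)&(w[...,2]<b); q=w[m]
    if len(q): print(a,len(q),q[:,:2].min(0),q[:,:2].max(0),q.mean(0))
```

```text
grip t 18.1 gap 0.0364 ff 29.5 F [-0.3 -0.   5.8] ee [ 0.4536 -0.0654  0.0142] q6 -40
lift t 19.2 gap 0.0359 ff 30.0 F [ 0.2  0.2 -0.9] ee [ 0.4523 -0.0649  0.1989] q6 -40
down t 21.7 gap 0.0362 ff 30.2 F [-2.5  0.4  3.6] ee [0.6016 0.1109 0.0253] q6 -18
up t 23.1 gap 0.0502 ff 0.0 F [ 0.7 -0.4 -0.7] ee [0.6014 0.1108 0.1986] q6 -18
t 24.4 gap 0.0499 ff 0.0 F [0.3 0.3 1.2] ee [ 0.5203 -0.163   0.2696] q6 43
0.07 90 [ 0.45428197 -0.18768921] [ 0.46290523 -0.17754349] [ 0.45936499 -0.18203522  0.07883123]
0.055 134 [ 0.45202383 -0.1911052 ] [ 0.46786176 -0.1737211 ] [ 0.46248847 -0.18146316  0.06276531]
0.035 178 [ 0.44965823 -0.19598151] [ 0.47205452 -0.16970629] [ 0.46463508 -0.181499    0.03965606]
```

View pics/w2.png

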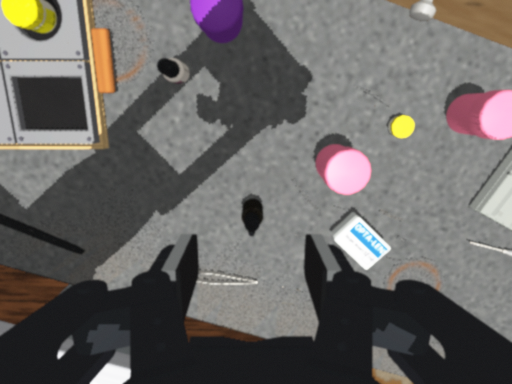

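The dropper stands at (252,212), about (0.4605,-0.1825). The small jar is in its pocket at the top left. Now the dropper and the lens box.

Run:
```python
from h import *
pick([.4605,-.1825],18,.017,.06,30,hi=.22)
place([.4828,.1718],18,.029,.042,hi=.22)
pick([.4645,-.3314],64.3,.008,.065,35)
ctrl.movep([.512,.0816,.2],[180,0,108])
ctrl.move_linear([.512,.0816,.05],vel=.2)
z=.026
while z>.0195:
    ctrl.move_linear([.512,.0816,z],vel=.03); f=ctrl.state()['contact_force'][2]; print(z,st())
    if f>6: break
    z-=.002
```

```text
grip t 26.9 gap 0.0252 ff 29.5 F [0.  0.1 5.8] ee [ 0.4609 -0.1828  0.0176] q6 37
lift t 28.1 gap 0.0253 ff 29.5 F [-0.8 -0.5 -0.2] ee [ 0.4598 -0.182   0.2187] q6 37
down t 31.1 gap 0.0255 ff 29.6 F [-1.6 -0.8  0.9] ee [0.4824 0.1718 0.0287] q6 79
up t 32.5 gap 0.0421 ff 0.0 F [-0.1  0.  -1. ] ee [0.4819 0.1717 0.2187] q6 79
grip t 36.4 gap 0.0433 ff 36.9 F [-0.2  1.   3.4] ee [ 0.4649 -0.3319  0.0087] q6 -21
lift t 37.5 gap 0.0436 ff 36.5 F [ 0.   1.3 -1.8] ee [ 0.4639 -0.3308  0.1987] q6 -21
0.026 t 40.8 gap 0.0433 ff 36.5 F [ 0.4  0.3 -0.2] ee [0.5121 0.0816 0.0261] q6 -21
0.024 t 41.1 gap 0.0433 ff 36.5 F [-0.5  0.1  0.5] ee [0.512  0.0816 0.024 ] q6 -21
0.022 t 41.3 gap 0.0434 ff 36.5 F [ 0.2 -0.2 -0.7] ee [0.5119 0.0816 0.0219] q6 -21
0.019999999999999997 t 41.6 gap 0.0433 ff 36.6 F [-0.9  0.3 -1.3] ee [0.5119 0.0816 0.0199] q6 -21
```

Run:
```python
from h import *
ctrl.gripper_to(.054); ctrl.wait(.2); ctrl.move_linear([.512,.0816,.2],vel=.2); print(st())
ctrl.movep([.48,.142,.36],[180,0,180]); ctrl.wait(.5)
p,w=look('wrist','w3'); q,_=look('side')
cv2.imwrite('pics/end.png',cv2.resize(np.hstack([p[60:300,150:390],q[150:300,200:400][:,:150].repeat(1,0) if 0 else cv2.resize(q[180:300,240:360],(240,240))])[:,:,::-1],(800,400)))
for n,c,h in [('lj',(.572,.201),.079),('sj',(.602,.111),.05),('box',(.512,.082),.039),('dr',(.483,.172),.093)]:
    m=(np.hypot(w[...,0]-c[0],w[...,1]-c[1])<.045)&(w[...,2]>.028)
    xy,z,k=top(w,m); print(n,k,'z',round(z,4),h,cv2.minEnclosingCircle(xy),cv2.minAreaRect(xy))
```

```text
t 43.1 gap 0.0542 ff 0.0 F [0.1 0.4 0.5] ee [0.5112 0.0816 0.1989] q6 -21
lj 940 z 0.0791 0.079 ((571.646484375, 200.92361450195312), 25.262409210205078) ((571.3740844726562, 200.9477996826172), (48.77484130859375, 48.84698486328125), 16.32091522216797)
sj 419 z 0.05 0.05 ((601.5603637695312, 110.51671600341797), 18.438743591308594) ((600.701904296875, 110.50748443603516), (34.693538665771484, 34.37347412109375), 87.072509765625)
box 1794 z 0.4396 0.039 ((474.4312744140625, 87.41775512695312), 8.614400863647461) ((472.527587890625, 90.13024139404297), (17.199342727661133, 8.803961753845215), 35.062416076660156)
dr 4134 z 0.4473 0.093 ((468.22381591796875, 165.26100158691406), 34.73942184448242) ((466.8818664550781, 165.33270263671875), (69.3880844116211, 10.6997709274292), 86.94120788574219)
```

View pics/end.png

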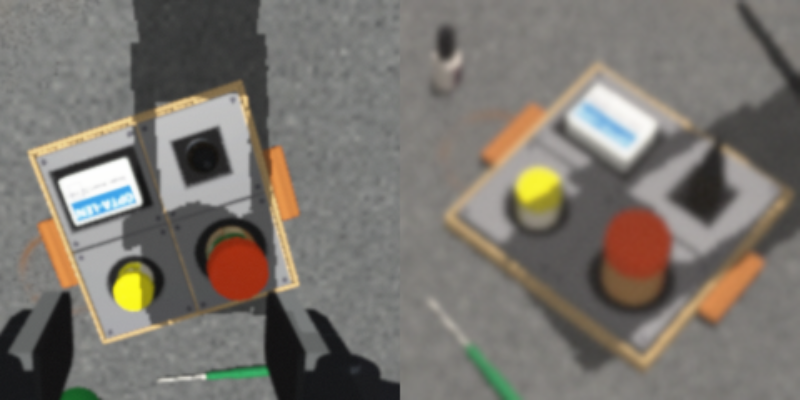

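View pics/w3.png

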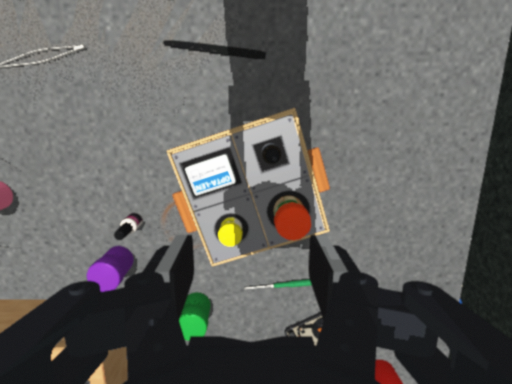

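All four are upright in their pockets: box at (210,175), dropper (270,153), small jar (230,231) and large jar (291,218). I'll check the box and dropper heights, then hand in.

Run:
```python
from h import *
p,w=look('wrist')
m=(np.hypot(w[...,0]-.512,w[...,1]-.082)<.018)&(w[...,2]<.1); b=w[m][:,2]; print(np.percentile(b,[2,50,98]))
m=(np.hypot(w[...,0]-.483,w[...,1]-.172)<.02)&(w[...,2]<.12); print(w[m][:,2].max(), w[m][w[m][:,2].argmax()])
if abs(np.median(b)-.039)<.0025: ctrl.job_done(); print('done')
```

```text
[0.03814869 0.03992625 0.04163712]
0.09796198928554002 [0.47463069 0.1718042  0.09796199]
the job is handed in; nothing more can be done
done
```

The repair kit is packed: the large jar, small jar, dropper and lens box stand upright on their pocket floors by the last camera check, the look-alikes were not touched, and the job was handed in at about 44 s; no verdict was shown.

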